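# Load stoppers into the rinse canister and hold its bayonet cap shut

## Task

Lift the rinse station's hinged tray by its green handle so that all four glass stoppers slide down the chute into the clear canister, and lower the tray flat again. Then take the cap by its orange grip, set it in the canister's mouth with its lugs through the blue-marked notches, push it down against the spring and twist it a full quarter turn clockwise (seen from above) to its stop. The cap springs open if let go, so finish while still gripping it and holding it fully turned; leave the beaker, the red bulb and the tube rack where they are.

Things in the scene. Friction and masses are not known exactly. Their poses are not given: they have to be found in the camera images.
- rinser: Fixed upright rinse station; place and yaw vary. Origin: on the table, on the axis of its clear round canister (outer diameter 120 mm, 96 mm high). White base plate 6 mm thick: 75 mm to either side (x), 72 mm to -y, 198 mm to +y. On the +y side a fixed 50-degree steel chute (56 mm wide, y 48 to 68 mm, walls up to 145 mm high) leads down from the tray to the mouth.
- mouth (a point): Centre of the canister's mouth, level with the top of the aluminium mouth ring, 96 mm above the table; axes as rinser. The ring is 6 mm thick, bore diameter 89 mm, with two notches at +x and -x, 21 mm wide (along y), reaching 54 mm from the axis; the edge beyond each notch is blue.
- tray_hinge (a point): Middle of the tray's hinge line, fixed on the rinser at (0, 68, 125.5) mm in its frame; the line runs along the rinser's x axis. Axes as rinser.
- tray_handle (a point): Middle of the green handle: round bar 12 mm thick, 60 mm free length, parallel to the hinge line. Tray flat: 132 mm from the hinge towards the rinser's +y and 38 mm above it (163.5 mm above the table). It stands 20 mm outside and 22 mm above the tray's end wall: fingers can straddle it from above, closing along the rinser's y, and it may turn between them as the tray rises.
- tray (a joint): Tilt of the steel tray: 0 flat, grows as the handle is lifted (it moves up and towards the canister about the hinge), stop at 1.1 rad. 0.22 kg, inside 46 by 112 mm, walls 16 mm, open at the hinge end. Falls back when let go. Stoppers slide off from about 0.65 rad, surely at 1.0 rad held for a second.
- press_ring (a joint): Sprung ring inside the mouth that the cap rests on: 0 up (its top 4 mm below the mouth ring's top), grows as pressed down, stop at 0.012 m. 4 N starts it, about 9 N presses it to the stop. The cap can turn only beyond 0.009 m; once turned its lugs are caught under the mouth ring, at 0.009 to 0.012 m.
- twist_ring (a joint): Turn of the sprung ring, driven by the cap's lugs: 0 at rest, grows clockwise seen from above, stop at 1.6 rad. Its spring resists with 0.14 N m at first and 0.7 N m at the stop, and turns the cap back if let go. The cap has about 3 degrees of play before it drives the ring.
- cap: Loose bayonet cap, 160 g, upright. Origin: centre of underside. Black plug diameter 66 (z 0 to 8 mm), grey disc diameter 84 (z 8 to 20), two lugs along its x axis, 16 wide, to 51 from centre (z 0 to 15), orange grip 34 x 34 square to x and y (z 20 to 54). Blue marks along the lugs. Goes in with its x axis along the rinser's, either way; meets the sprung ring 12 mm, fully pressed 24 mm below mouth.
- beaker: Loose glass beaker, 64 mm diameter, 55 mm high, near the cap; origin at the centre of its underside. Leave it.
- bulb: Loose red rubber pipette bulb, 54 mm diameter, 75 mm high, standing; origin at the centre of its underside. Leave it.
- rack: Loose clear rack with stoppered tubes, 60 by 195 mm, 135 mm high; origin at the centre of its underside. Leave it.
- stopper1: Loose glass stopper, 20 g: head 20 mm diameter, 8 mm high, shank 13 mm diameter, 13 mm high; stands on its head in the tray at the start. Origin: centre of the head's flat end.
- stopper2: Loose glass stopper, 20 g: head 20 mm diameter, 8 mm high, shank 13 mm diameter, 13 mm high; stands on its head in the tray at the start. Origin: centre of the head's flat end.
- stopper3: Loose glass stopper, 20 g: head 20 mm diameter, 8 mm high, shank 13 mm diameter, 13 mm high; stands on its head in the tray at the start. Origin: centre of the head's flat end.
- stopper4: Loose glass stopper, 20 g: head 20 mm diameter, 8 mm high, shank 13 mm diameter, 13 mm high; stands on its head in the tray at the start. Origin: centre of the head's flat end.

How it is judged:
On the way, in this order (a step that is already met when the one before it is completed fails the run):
1. all four stoppers have gone into the canister with the tray tipped, before the cap goes on (horizontal distance between each of stopper1, stopper2, stopper3, stopper4 and mouth below 0.055 m and z of stopper1 in the frame of rinser between 0 and 0.068 m and z of stopper2 in the frame of rinser between 0 and 0.068 m and z of stopper3 in the frame of rinser between 0 and 0.068 m and z of stopper4 in the frame of rinser between 0 and 0.068 m and value of joint tray above 0.3 rad and value of joint press_ring below 0.003 m), for 0.1 s.
2. the cap is pushed into the mouth, not yet turned (value of joint press_ring above 0.008 m and value of joint twist_ring below 0.4 rad and horizontal distance between cap and mouth below 0.006 m), for 0.04 s.
3. the cap is twisted a quarter turn (value of joint press_ring above 0.007 m and value of joint twist_ring above 1.35 rad and horizontal distance between cap and mouth below 0.006 m and z of cap in the frame of mouth between -0.03 and -0.0185 m and angle between cap's own z axis and vertical below 0.1 rad), for 0.2 s.
At the end, for the whole second after the job is handed in: All four stoppers are in the canister, the tray is flat (under 0.1 rad), and the cap is centred (6 mm), upright (0.1 rad), pressed in (ring down over 7 mm) and turned (ring over 1.35 rad), at rest and gripped by the fingers (over 2 N) (all of step 3 and horizontal distance between each of stopper1, stopper2, stopper3, stopper4 and mouth below 0.055 m and z of stopper1 in the frame of rinser between 0 and 0.068 m and z of stopper2 in the frame of rinser between 0 and 0.068 m and z of stopper3 in the frame of rinser between 0 and 0.068 m and z of stopper4 in the frame of rinser between 0 and 0.068 m and value of joint tray below 0.1 rad and contact force between the fingers and cap above 2 N and linear speed of cap below 0.02 m/s and contact force between the fingers and rinser below 1 N); the arm keeps its last pose, push and grip.
It fails at once if the beaker is disturbed (moved over 30 mm) (distance of beaker from where it was at the start of the episode above 0.03 m).
It fails at once if the bulb is disturbed (moved over 30 mm) (distance of bulb from where it was at the start of the episode above 0.03 m).
It fails at once if the rack is disturbed (moved over 30 mm) (distance of rack from where it was at the start of the episode above 0.03 m).
It also fails if it takes over 62 s, if anything falls off the work surface, if the arm or the gripper's body presses on something with over 40 N, if the wrist force passes 120 N, or if a joint passes its speed limit or range.

## Robot

A 7-joint arm with a two-finger parallel gripper is mounted at the origin on the work surface. World frame = base frame: x ahead of the robot, y to its left, z up, the work surface at z = 0. Lengths are in m, angles in rad, forces in N, time in s.
With the tool pointing down it reaches from about 0.4 to 0.85 m from the base axis. Payload 4.4 kg.
Tool frame: the origin (TCP) lies between the finger pads; the fingertips stand 14 mm ahead of it and the grasp point (between the pads) lies 5 mm behind it (robot.tcp_to_tips is the distance from the TCP to the fingertips, in m); z points along the fingers, y is the line along which they close (so a half turn about z gives the same grasp; the last joint's range is limited). The gripper opens to 94 mm and grips with 3 to 60 N. Pads are 16 mm wide; open, the fingers measure 119 mm over their backs; the gripper's body (75 mm by 177 mm) begins 78 mm behind the grasp point.
Start: joints at [-1.324, 0.628, 0.038, 1.517, -0.027, 0.996, -0.02], TCP at [0.2, 0.618, 0.219] pointing down, gripper open.
Joint ranges: [-3.06, 3.06], [-0.37, 2.12], [-1.25, 1.32], [0.18, 2.47], [-1.1, 4.24], [0.23, 1.98], [-2.94, 2.94]. Speed limits (rad/s): [2.57, 2.57, 3.14, 3.14, 3.14, 3.14, 3.14].

## Interface

Orientations are given as a unit quaternion [x, y, z, w].
In Python, from cell import robot, viewer, hand_in, spotter gives the robot as it stands. The module is installed in compiled form; this text tells all that it offers.
- The arm moves only by the tool arm_command, never from a script. Its argument "deltas" is a list that holds one entry, the list of rows, each a list of 7 numbers: the shift along the tool's x, y, z in m, then the turn, a rotation vector about the tool's x, y, z in rad, then the closure, from 0 (fully open) to 1 (shut). In form: [[[dx, dy, dz, rx, ry, rz, claw], ...]]. A call has 1 to 8 rows; each row is the pose to reach, as a shift and turn from the pose commanded when the call began, along the tool's axes at that moment; what a row does not reach only later rows make up. A row lasts 1/12 s, in which the tool goes at most 41.7 mm and 7.16 degrees, less where a joint would pass 70% of its speed; a pose out of reach is approached as far as the arm can. A call with a gripper value outside its range is refused whole. The fingers move at their own pace and stop on an object; "force" is the grip in N (left out, the last holds). Time passes only in rows, so rows that repeat a pose let the fingers close. It gives the time, the measured TCP pose, the force, the opening and the grip force at its end, in the units of the state.
- robot.sense(): the state, without advancing time (a new reading comes with each control period).
- viewer.capture(name): name is "scene" or "top" or "wrist"; returns (picture, depth): 480x640x3 uint8, blue, green, red; 480x640 float32, m along the optical axis (not along the pixel's ray), 0 where there is no reading.
- viewer.camera_model(name): a dict with "mtx" (3x3 intrinsics, pixels), "origin" and "orientation" of the camera in the world. Camera axes: x right, y up, looking along -z (the intrinsics and any distortion apply to the point x, -y, -z); pixel columns grow to the right and rows downward; lengths in m; the calibration is good to about 2 mm. A picture is of the moment at which its call begins: read the wrist's pose just before it. camera_model takes no time and is no camera call; for the wrist camera it gives the pose at the moment of the call.
- hand_in(): hands the job in; it is judged then, once.
Trained networks look in the newest picture that a camera, given by its name, has taken for a name from the list of things; names that differ only in an ending like _2 or _b are one class to them, and where a whole thing is asked for, a point or a joint stands for the part that bears it (a point fixed in the world has none). Each returns a list of dicts, best first, with "score" (0 to 1); they miss things now and then, are a little off and sometimes report something else, mostly with a low value. They report only what shows in the picture. A call takes as long as a camera call.
- spotter.search_frame(camera, target): "xy" ([column, row] in pixels, amid what is visible of it).
The state is a dict: "time_s": time; "joints": joint angles; "dq": joint speeds; "tau": joint torques, N m; "tool_pos": TCP position; "ee_rot": TCP orientation; "ft_force": force on the tool from outside, world axes, zero at the start; "moment": the same for the moment, N m; "grip_width": finger opening in m; "finger_force": force on a finger pad.
Only numpy, scipy, OpenCV 4.12 (cv2) and the standard library are available. Lean on these libraries where they do the work, as an engineer would, in place of code of your own. Each camera call takes 0.05 s, during which the arm holds its last target. There are 200 camera calls.

## Working session

There is one attempt and no reset: what is moved stays moved. The work goes in short steps, Python scripts to look and compute and a tool call to move; the robot and the scene stay as the last step left them, time stands still between calls to the robot, and variables do not carry over. Pictures are saved under pics/ and viewed, at most 10 in all, crops included, and the job is handed in when it is done.

Besides the shell and the picture viewer there is one more tool, called after "Request:" as name(argument=value, ...), one argument or row to a line, values as JSON. arm_command: Moves the arm, as the interface text tells. Its arguments: {"type":"object","properties":{"deltas":{"type":"array"},"force":{"type":"number"}},"required":["deltas"]}

```bash
mkdir -p pics; cat > h.py <<'E'
import numpy as np, cv2
from scipy.spatial.transform import Rotation as R
from cell import robot, viewer, hand_in, spotter
def cap(n,save=None):
    m=viewer.camera_model(n); p,d=viewer.capture(n)
    if save: cv2.imwrite('pics/'+save,p)
    return p,d,m
def pts(d,m,uv):
    uv=np.atleast_2d(np.array(uv,float)); K=np.array(m['mtx'])
    z=d[uv[:,1].astype(int),uv[:,0].astype(int)]
    x=(uv[:,0]-K[0,2])/K[0,0]*z; y=(uv[:,1]-K[1,2])/K[1,1]*z
    return np.c_[x,-y,-z]@R.from_quat(m['orientation']).as_matrix().T+np.array(m['origin'])
def cloud(d,m):
    v,u=np.mgrid[0:480,0:640]; P=pts(d,m,np.c_[u.ravel(),v.ravel()]).reshape(480,640,3); P[d==0]=np.nan
    return P
E
python3 - <<'E'
from h import *
s=robot.sense(); print(s['time_s'],s['tool_pos'],s['ee_rot'],s['ft_force'])
for c in ['top','scene']:
    p,d,m=cap(c,c+'0.png'); print(c,m['origin'],np.round(m['mtx'],1).tolist())
    for t in ['tray_handle','cap','rinser','beaker','bulb','rack','mouth','stopper1']:
        try:
            for r in spotter.search_frame(c,t)[:2]: print(t,round(r['score'],2),np.round(r['xy']),np.round(pts(d,m,[r['xy']])[0],3))
        except Exception as e: print(t,e)
E
```

```text
0.0 [0.19982583 0.61788069 0.2185861 ] [ 1.55755740e-01  9.87795190e-01 -8.92659648e-04 -1.23046455e-04] [-0.29532436  0.51614526  0.85891   ]
top [0.35402535 0.04206112 1.17194027] [[571.0, 0.0, 317.0], [0.0, 571.0, 239.9], [0.0, 0.0, 1.0]]
tray_handle 0.92 [301. 308.] [0.461 0.083 0.128]
cap 0.59 [482. 330.] [ 0.451 -0.268  0.053]
cap 0.33 [370. 320.] [ 0.458 -0.054  0.005]
rinser 0.89 [345. 314.] [0.455 0.002 0.128]
rinser 0.62 [302. 309.] [0.458 0.081 0.127]
beaker 0.65 [488. 249.] [ 0.624 -0.29   0.006]
bulb 0.62 [397. 306.] [ 0.491 -0.105  0.014]
bulb 0.61 [224. 196.] [0.686 0.265 0.044]
rack 0.86 [132. 260.] [0.526 0.404 0.128]
rack 0.51 [344. 314.] [0.456 0.003 0.129]
mouth 0.77 [342. 312.] [0.459 0.008 0.127]
stopper1 0.68 [290. 305.] [0.462 0.102 0.147]
stopper1 0.6 [311. 317.] [0.444 0.064 0.147]
scene [0.94454152 0.62618318 1.07101677] [[614.4, 0.0, 312.8], [0.0, 614.4, 254.1], [0.0, 0.0, 1.0]]
tray_handle 0.64 [372. 228.] [0.466 0.067 0.123]
cap 0.64 [373. 225.] [0.459 0.062 0.123]
rinser 0.9 [351. 235.] [ 0.453 -0.013  0.001]
beaker 0.95 [230. 176.] [ 0.602 -0.298  0.003]
bulb 0.85 [323. 387.] [0.701 0.271 0.047]
rack 0.59 [451. 412.] [0.565 0.438 0.117]
rack 0.25 [320. 387.] [0.708 0.269 0.05 ]
mouth 0.69 [347. 238.] [ 0.471 -0.004  0.013]
mouth 0.52 [450. 416.] [0.565 0.44  0.106]
stopper1 0.71 [331. 187.] [ 0.459 -0.093  0.082]
stopper1 0.63 [381. 233.] [0.469 0.099 0.144]
```

View pics/top0.png

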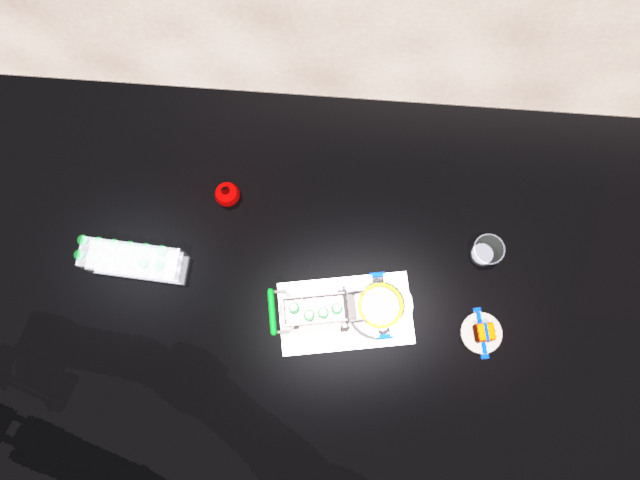

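View pics/scene0.png

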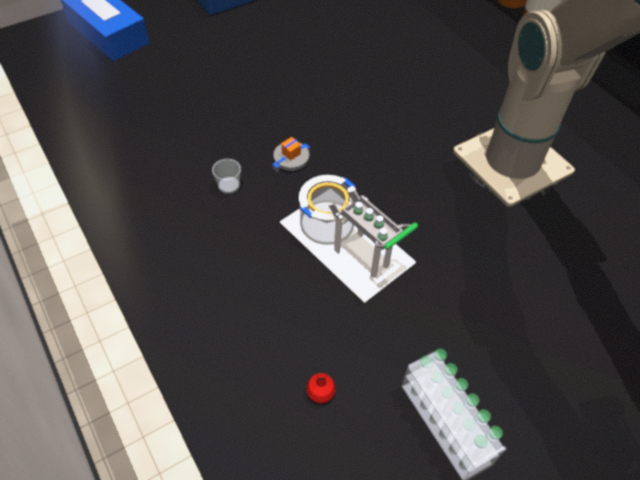

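The top view shows the handle near (272,312), canister near (381,306), cap near (483,332), beaker near (488,250), bulb near (227,194) and rack near (135,260). Next I fit these using rays at the known heights.

```bash
cat >> h.py <<'E'
def ray(m,uv,z):
    uv=np.atleast_2d(np.array(uv,float)); K=np.array(m['mtx'])
    v=np.c_[(uv[:,0]-K[0,2])/K[0,0],-(uv[:,1]-K[1,2])/K[1,1],-np.ones(len(uv))]@R.from_quat(m['orientation']).as_matrix().T
    o=np.array(m['origin']); return o+v*((z-o[2])/v[:,2])[:,None]
def blobs(mask,amin=12):
    n,l,s,c=cv2.connectedComponentsWithStats(mask.astype(np.uint8)); 
    return [(s[i,4],c[i],np.argwhere(l==i)[:,::-1]) for i in range(1,n) if s[i,4]>=amin]
def masks(p):
    h=cv2.cvtColor(p,cv2.COLOR_BGR2HSV); H,S,V=[h[...,i].astype(int) for i in range(3)]
    g=(S>120)&(V>60)
    return dict(green=g&(H>45)&(H<80),blue=g&(H>98)&(H<125),orange=g&(H>4)&(H<18))
E
python3 - <<'E'
from h import *
for c in ['top','scene']:
    p,d,m=cap(c); M=masks(p)
    for k,z in [('green',.168),('blue',.096),('blue',.020),('orange',.054)]:
        for a,ce,px in blobs(M[k]):
            q=ray(m,px,z)[:,:2]; e=np.linalg.svd(q-q.mean(0),full_matrices=False)
            print(c,k,z,a,np.round(ce,1),np.round(q.mean(0),4),'size',np.round(np.sqrt(12)*e[1]/np.sqrt(len(q)),3),'ang',round(np.degrees(np.arctan2(e[2][0,1],e[2][0,0])),1))
    if c=='top':
        P=cloud(d,m); h=p.min(2)
        w=(h>190)&(np.abs(P[...,2]-.006)<.02)&(P[...,1]>-.2)&(P[...,1]<.2)&(P[...,0]<.6)
        q=ray(m,np.argwhere(w)[:,::-1],.006)[:,:2].astype(np.float32); print(cv2.minAreaRect(q), len(q))
E
```

```text
top green 0.168 300 [271.4 311.3] [0.4467 0.133 ] size [0.08  0.011] ang -170.1
top blue 0.096 54 [376.7 273.5] [ 0.5398 -0.0541] size [0.023 0.01 ] ang 99.6
top blue 0.096 73 [477.5 312.6] [ 0.48   -0.2463] size [0.031 0.013] ang -166.2
top blue 0.096 30 [486.3 331.9] [ 0.4454 -0.2633] size [0.031 0.003] ang -169.9
top blue 0.096 34 [483.9 347.3] [ 0.4167 -0.259 ] size [0.019 0.006] ang -168.5
top blue 0.096 43 [484.6 356.6] [ 0.3999 -0.2606] size [0.018 0.008] ang -81.8
top blue 0.02 54 [376.7 273.5] [ 0.5529 -0.0608] size [0.025 0.01 ] ang 99.6
top blue 0.02 73 [477.5 312.6] [ 0.4889 -0.2667] size [0.033 0.014] ang -166.2
top blue 0.02 30 [486.3 331.9] [ 0.4518 -0.2848] size [0.033 0.003] ang -169.9
top blue 0.02 34 [483.9 347.3] [ 0.4211 -0.2803] size [0.02  0.007] ang -168.5
top blue 0.02 43 [484.6 356.6] [ 0.4032 -0.282 ] size [0.019 0.009] ang -81.8
top orange 0.054 78 [476.1 333.2] [ 0.4449 -0.2556] size [0.034 0.009] ang -168.5
((0.4704422354698181, -0.004125609993934631), (0.1511753350496292, 0.2750891447067261), 9.777294158935547) 5514
scene green 0.168 235 [402.4 234.4] [
[... 475 characters left out ...]
 211.3] [ 0.5435 -0.053 ] size [0.025 0.01 ] ang 98.6
scene blue 0.02 3036 [109.4  27.8] [ 0.6474 -0.9577] size [0.284 0.161] ang 103.8
scene blue 0.02 404 [220.3   4.4] [ 0.3308 -0.8986] size [0.119 0.057] ang 159.4
scene blue 0.02 34 [305.4 145.3] [ 0.4104 -0.28  ] size [0.019 0.015] ang 133.1
scene blue 0.02 50 [277.4 162.8] [ 0.4952 -0.2647] size [0.035 0.016] ang 19.4
scene blue 0.02 54 [348.9 182.2] [ 0.3852 -0.1289] size [0.026 0.015] ang 98.3
scene blue 0.02 48 [306.  211.3] [ 0.5122 -0.106 ] size [0.027 0.011] ang 98.6
scene orange 0.054 166 [513.1   2.8] [-0.3671 -0.433 ] size [0.067 0.035] ang 150.3
scene orange 0.054 269 [290.5 148.1] [ 0.4614 -0.2608] size [0.061 0.039] ang 66.3
```

Request:
arm_command(
  deltas=[
    [[-0.027,-0.027,-0.003,0,0,-0.035,0.3],[-0.054,-0.054,-0.006,0,0,-0.07,0.5],[-0.081,-0.081,-0.009,0,0,-0.105,0.5],[-0.108,-0.108,-0.012,0,0,-0.14,0.5],[-0.135,-0.135,-0.015,0,0,-0.175,0.5],[-0.162,-0.162,-0.018,0,0,-0.21,0.5],[-0.189,-0.189,-0.021,0,0,-0.245,0.5],[-0.216,-0.216,-0.024,0,0,-0.28,0.5]],
  ],
  force=20,
)

```text
time_s: 1.67
tool_pos: [0.3397, 0.3449, 0.2439]
ee_rot: [0.015, 1.0, 0.0, 0.0]
ft_force: [1.4, -0.1, -0.9]
grip_width: 0.0474
finger_force: 0.0
```

```bash
cat >> h.py <<'E'
def goal(p,ydeg,tilt=0):
    "delta in present tool axes to reach TCP p with tool z down, tool y at ydeg"
    s=robot.sense(); A=R.from_quat(s['ee_rot']); c,n=np.cos(np.radians(ydeg)),np.sin(np.radians(ydeg))
    y=np.array([c,n,0]); z=np.array([0,0,-1.]); B=R.from_matrix(np.c_[np.cross(y,z),y,z])
    print('t',round(s['time_s'],2),'pos',np.round(s['tool_pos'],4),'joints',np.round(s['joints'],2),'w',round(s['grip_width'],4),'ff',np.round(s['finger_force'],1),'F',np.round(s['ft_force'],1),'M',np.round(s['moment'],2))
    print('delta',np.round(A.inv().apply(np.array(p)-s['tool_pos']),4),np.round((A.inv()*B).as_rotvec(),4))
E
python3 -c "
from h import *
goal([.447,.132,.24],99.8)"
```

```text
t 1.67 pos [0.3397 0.3449 0.2439] joints [-0.84  0.36 -0.02  1.94  0.01  0.84  0.68] w 0.0474 ff 0.0 F [ 1.4 -0.1 -0.9] M [ 0.   -0.07  0.03]
delta [-0.1139 -0.2094  0.0038] [ 0.0004  0.0005 -0.2019]
```

Request:
arm_command(
  deltas=[
    [[-0.018,-0.033,0,0,0,-0.034,0.55],[-0.036,-0.066,0,0,0,-0.068,0.55],[-0.056,-0.1,0,0,0,-0.1,0.55],[-0.076,-0.135,0,0,0,-0.135,0.55],[-0.095,-0.172,0,0,0,-0.17,0.55],[-0.114,-0.209,0,0,0,-0.202,0.55],[-0.114,-0.209,0,0,0,-0.202,0.55],[-0.114,-0.209,0,0,0,-0.202,0.55]],
  ],
)

```text
time_s: 2.33
tool_pos: [0.4471, 0.1312, 0.2436]
ee_rot: [-0.081, 0.997, -0.0, 0.0]
ft_force: [0.1, 0.6, 0.3]
grip_width: 0.042
finger_force: 0.0
```

```bash
python3 -c "
from h import *
goal([.447,.132,.1655],99.8)
p,d,m=cap('wrist','w1.png')
print(m['origin'])
for a,ce,px in blobs(masks(p)['green'],60):
    q=ray(m,px,.168)[:,:2]; e=np.linalg.svd(q-q.mean(0),full_matrices=False)
    P=pts(d,m,px); print(a,np.round(ce),q.mean(0),np.sqrt(12)*e[1]/np.sqrt(len(q)),np.degrees(np.arctan2(e[2][0,1],e[2][0,0])),np.median(P,0))
"
```

```text
t 2.33 pos [0.4471 0.1312 0.2436] joints [-0.34  0.34 -0.01  1.98  0.    0.83  1.38] w 0.042 ff 0.0 F [0.1 0.6 0.3] M [ 0.08  0.08 -0.02]
delta [0.     0.0008 0.0781] [-0.0005  0.0005 -0.0085]
[0.37898977 0.12127526 0.40835607]
1775 [324. 251.] [0.44570631 0.13346389] [0.08071395 0.01073121] 9.459849136120567 [0.44525852 0.13334023 0.1681081 ]
```

View pics/w1.png

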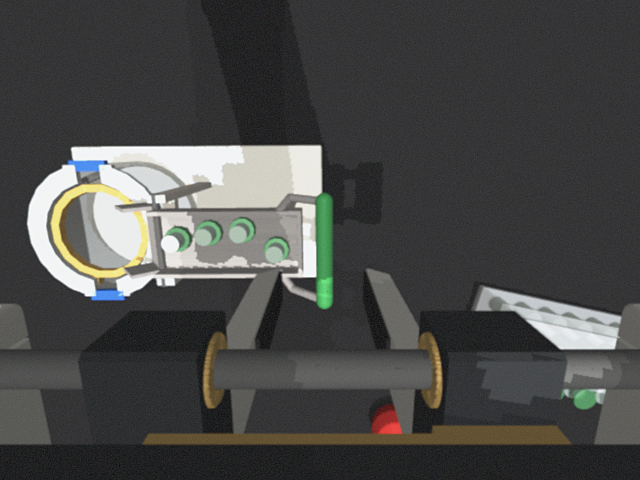

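The wrist view shows the handle at (324,251), the blue notch marks at (87,165) and (107,295), and four stoppers in the tray. The handle lies 2 mm from the tool's plane, so I descend and close.

Request:
arm_command(
  deltas=[
    [[0,0.002,0.025,0,0,-0.005,0.55],[0,0.002,0.05,0,0,-0.005,0.55],[0,0.002,0.07,0,0,-0.005,0.55],[0,0.002,0.077,0,0,-0.005,0.55],[0,0.002,0.077,0,0,-0.005,0.8],[0,0.002,0.077,0,0,-0.005,1],[0,0.002,0.077,0,0,-0.005,1],[0,0.002,0.077,0,0,-0.005,1]],
  ],
  force=15,
)

```text
time_s: 3.05
tool_pos: [0.4466, 0.1361, 0.1676]
ee_rot: [-0.087, 0.996, 0.0, 0.001]
ft_force: [2.1, -9.5, 0.8]
grip_width: 0.0191
finger_force: 5.2
```

```bash
python3 -c "
from h import *
goal([.447,.132,.1655],99.8)
p=cv2.imread('pics/w1.png')
# wrist camera pose at w1: rebuild by shift from present
m=viewer.camera_model('wrist'); m=dict(m); m['origin']=np.array([0.37898977,0.12127526,0.40835607])
c=[]
for a,ce,px in blobs(masks(p)['blue'],30):
    c.append(ray(m,px,.096)[:,:2].mean(0)); print(a,ce,c[-1])
print((c[0]+c[1])/2,np.degrees(np.arctan2(*(c[0]-c[1])[::-1])))
h=R.from_euler('z',9.7,degrees=True)
for a in np.arange(0,1.06,.15):
    y=132*np.cos(a)-38*np.sin(a); z=132*np.sin(a)+38*np.cos(a); print(round(a,2),round(y-132,1),round(z-38,1))
"
```

```text
t 3.05 pos [0.4466 0.1361 0.1676] joints [-0.35  0.45 -0.01  2.07  0.01  0.62  1.38] w 0.0191 ff 5.2 F [ 2.1 -9.5  0.8] M [-2.27 -0.71 -0.01]
delta [ 0.0003 -0.0041  0.0021] [-0.0001  0.0022  0.0039]
296 [ 85.88513514 164.85472973] [ 0.4262964  -0.07278777]
327 [107.66360856 295.14984709] [ 0.54181579 -0.0506138 ]
[ 0.48405609 -0.06170078] -169.13422699901773
0.0 0.0 0.0
0.15 -7.2 19.3
0.3 -17.1 37.3
0.45 -29.7 53.6
0.6 -44.5 67.9
0.75 -61.3 79.8
0.9 -79.7 89.0
1.05 -99.3 95.4
```

Request:
arm_command(
  deltas=[
    [[0,0,0,0,0,0,1],[0,0,0,0,0,0,1],[0,0,0,0,0,0,1],[0,0,0,0,0,0,1]],
  ],
)

```text
time_s: 3.38
tool_pos: [0.4472, 0.1325, 0.1675]
ee_rot: [-0.086, 0.996, -0.002, 0.001]
ft_force: [2.1, -7.5, 1.7]
grip_width: 0.0114
finger_force: 15.0
```

```bash
python3 -c "
from h import *
p,d,m=cap('wrist','w2.png')
goal([.447,.133,.1655],99.8)
for a,ce,px in blobs(masks(p)['green'],60):
    print(a,np.round(ce),ray(m,px,.168)[:,:2].mean(0),np.median(pts(d,m,px),0))
"
```

```text
t 3.43 pos [0.4473 0.1325 0.1675] joints [-0.35  0.45 -0.01  2.07  0.01  0.62  1.38] w 0.0115 ff 15.0 F [ 2.1 -8.6  2.6] M [-1.96 -0.5   0.01]
delta [0.0002 0.0006 0.002 ] [-0.0037  0.002   0.0006]
3139 [322. 280.] [0.43936467 0.13220218] [0.43877024 0.13212435 0.16807866]
```

View pics/w2.png

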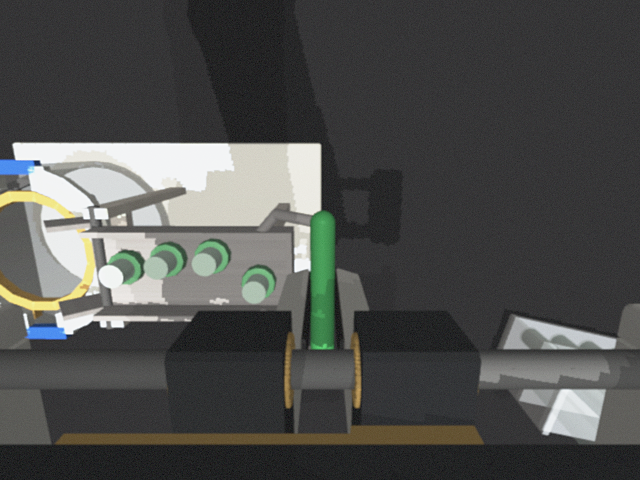

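The handle is gripped (11.5 mm opening). Next I lift it along the arc.

Request:
arm_command(
  deltas=[
    [[0,-0.003,-0.009,0,0,0,1],[0,-0.0066,-0.018,0,0,0,1],[0,-0.0108,-0.0267,0,0,0,1],[0,-0.0156,-0.035,0,0,0,1],[0,-0.0218,-0.0441,0,0,0,1],[0,-0.0297,-0.0536,0,0,0,1],[0,-0.0383,-0.0625,0,0,0,1],[0,-0.0466,-0.0696,0,0,0,1]],
  ],
)

```text
time_s: 4.1
tool_pos: [0.4544, 0.0887, 0.2369]
ee_rot: [-0.087, 0.996, -0.0, 0.001]
ft_force: [3.0, -2.1, -7.0]
grip_width: 0.0113
finger_force: 15.0
```

Request:
arm_command(
  deltas=[
    [[0,-0.0089,-0.0065,0,0,0,1],[0,-0.0183,-0.0122,0,0,0,1],[0,-0.0281,-0.0172,0,0,0,1],[0,-0.0382,-0.0214,0,0,0,1],[0,-0.0487,-0.0248,0,0,0,1],[0,-0.0487,-0.0248,0,0,0,1],[0,-0.0487,-0.0248,0,0,0,1],[0,-0.0487,-0.0248,0,0,0,1]],
  ],
)

```text
time_s: 4.77
tool_pos: [0.4624, 0.0427, 0.2624]
ee_rot: [-0.087, 0.996, 0.001, 0.001]
ft_force: [-2.3, 2.9, 7.9]
grip_width: 0.0112
finger_force: 15.0
```

Request:
arm_command(
  deltas=[
    [[0,0,0,0,0,0,1],[0,0,0,0,0,0,1],[0,0,0,0,0,0,1],[0,0,0,0,0,0,1],[0,0,0,0,0,0,1],[0,0,0,0,0,0,1],[0,0,0,0,0,0,1],[0,0,0,0,0,0,1]],
  ],
)

```text
time_s: 5.43
tool_pos: [0.4624, 0.0429, 0.2623]
ee_rot: [-0.087, 0.996, 0.001, 0.0]
ft_force: [-2.9, 2.3, 8.4]
grip_width: 0.0111
finger_force: 15.0
```

```bash
python3 -c "
from h import *
goal([.447,.133,.1655],99.8)
p,d,m=cap('scene'); a=p[110:310,230:480]
p,d,m=cap('top'); b=p[220:380,240:440]
cv2.imwrite('pics/s3.png',np.hstack([cv2.resize(a,(400,320)),cv2.resize(b,(400,320))]))
"
```

```text
t 5.43 pos [0.4624 0.0429 0.2623] joints [-0.16  0.31  0.01  1.96 -0.01  0.87  1.6 ] w 0.0111 ff 15.0 F [-2.9  2.3  8.4] M [0.73 0.62 0.02]
delta [-0.0005  0.0912  0.0969] [0.0016 0.001  0.0041]
```

View pics/s3.png

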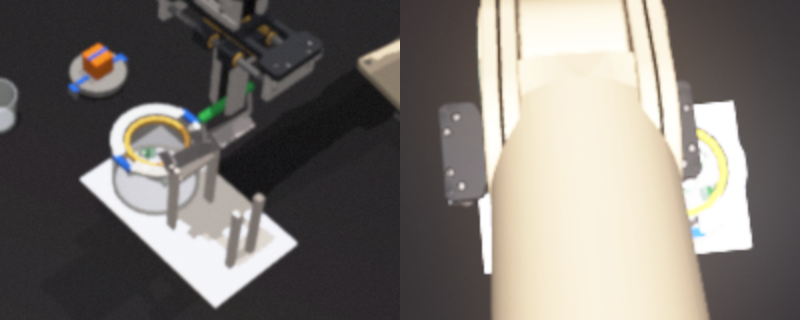

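The tray is up, with green stopper heads visible in the canister at left-crop (145,155). I check the count from the wrist after a short hold.

Request:
arm_command(
  deltas=[
    [[0,0,0,0,0,0,1],[0,0,0,0,0,0,1],[0,0,0,0,0,0,1],[0,0,0,0,0,0,1],[0,0,0,0,0,0,1],[0,0,0,0,0,0,1]],
  ],
)

```text
time_s: 6.03
tool_pos: [0.4624, 0.0429, 0.2623]
ee_rot: [-0.087, 0.996, 0.001, 0.0]
ft_force: [-2.7, 2.8, 9.1]
grip_width: 0.0114
finger_force: 15.0
```

```bash
python3 -c "
from h import *
for c in ['scene','wrist']:
    p,d,m=cap(c)
    for r in spotter.search_frame(c,'stopper1'): print(c,round(r['score'],2),np.round(r['xy']),np.round(pts(d,m,[r['xy']])[0],3))
    if c=='wrist': a=p
    else: b=cv2.resize(p[170:260,290:410],None,fx=4,fy=4,interpolation=cv2.INTER_CUBIC)
cv2.imwrite('pics/s4.png',np.hstack([cv2.resize(a,(320,240)),cv2.resize(b,(480,360))[:240]]))
"
```

```text
scene 0.62 [324. 203.] [ 0.471 -0.099  0.03 ]
wrist 0.89 [209. 226.] [ 0.497 -0.078  0.031]
wrist 0.87 [192. 198.] [ 0.469 -0.099  0.03 ]
wrist 0.78 [234. 210.] [ 0.476 -0.053  0.027]
wrist 0.63 [282. 216.] [0.444 0.012 0.172]
wrist 0.58 [218. 209.] [ 0.476 -0.069  0.032]
```

View pics/s4.png

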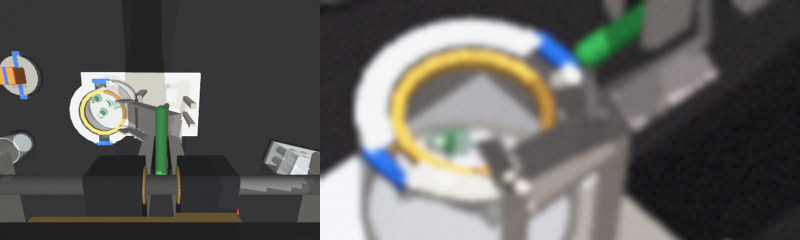

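The four stoppers are all inside the canister (wrist pixels about (209,226), (192,198), (234,210), (218,209), z ≈ 0.03). Next I lower the tray and release the handle.

Request:
arm_command(
  deltas=[
    [[0,0.0105,0.0034,0,0,0,1],[0,0.0206,0.0076,0,0,0,1],[0,0.0304,0.0126,0,0,0,1],[0,0.0398,0.0183,0,0,0,1],[0,0.0487,0.0248,0,0,0,1],[0,0.057,0.0319,0,0,0,1],[0,0.0656,0.0408,0,0,0,1],[0,0.0735,0.0503,0,0,0,1]],
  ],
)

```text
time_s: 6.9
tool_pos: [0.4501, 0.1147, 0.2096]
ee_rot: [-0.087, 0.996, -0.0, 0.001]
ft_force: [4.3, -3.7, -4.3]
grip_width: 0.0114
finger_force: 15.0
```

Request:
arm_command(
  deltas=[
    [[0,0.0062,0.0091,0,0,0,1],[0,0.011,0.0174,0,0,0,1],[0,0.0152,0.0261,0,0,0,1],[0,0.0188,0.035,0,0,0,1],[0,0.0218,0.044,0,0,0,1],[0,0.0218,0.044,0,0,0,1],[0,0.0218,0.044,0,0,0,0.7],[0,0.0218,0.044,0,0,0,0.5]],
  ],
)

```text
time_s: 7.57
tool_pos: [0.445, 0.1357, 0.1658]
ee_rot: [-0.086, 0.996, -0.0, -0.001]
ft_force: [-0.0, 0.2, -0.7]
grip_width: 0.0213
finger_force: 0.0
```

Request:
arm_command(
  deltas=[
    [[0,0,0,0,0,0,0.5],[0,0,0,0,0,0,0.5],[0,0,-0.02,0,0,0,0.5],[0,0,-0.05,0,0,0,0.5],[0,0,-0.085,0,0,0,0.5],[0,-0.03,-0.1,0,0,0,0.3],[0,-0.065,-0.1,0,0,0,0.3],[0,-0.1,-0.1,0,0,0,0]],
  ],
)

```text
time_s: 8.23
tool_pos: [0.4636, 0.0377, 0.2679]
ee_rot: [-0.089, 0.996, 0.001, 0.001]
ft_force: [0.2, -0.2, 0.5]
grip_width: 0.0636
finger_force: 0.0
```

```bash
python3 -c "
from h import *
goal([.452,-.20,.25],100)
p,d,m=cap('wrist'); M=masks(p)
for k,z in [('green',.168),('blue',.096),('blue',.020),('orange',.054)]:
  for a,ce,px in blobs(M[k],40):
    q=ray(m,px,z)[:,:2]; e=np.linalg.svd(q-q.mean(0),full_matrices=False)
    print(k,z,a,np.round(ce,1),np.round(q.mean(0),4),'depthz',np.median(pts(d,m,px)[:,2]).round(3),'size',np.round(np.sqrt(12)*e[1]/np.sqrt(len(q)),3),'ang',round(np.degrees(np.arctan2(e[2][0,1],e[2][0,0])),1))
"
```

```text
t 8.23 pos [0.4636 0.0377 0.2679] joints [-0.16  0.3   0.02  1.95 -0.01  0.89  1.62] w 0.0636 ff 0.0 F [ 0.2 -0.2  0.5] M [ 0.04 -0.03 -0.03]
delta [ 0.0535 -0.2319  0.0175] [0.0008 0.0029 0.0032]
green 0.168 1625 [448.  242.3] [0.4458 0.1317] depthz 0.168 size [0.08  0.012] ang 9.9
blue 0.096 303 [ 39.7 113.5] [ 0.4094 -0.223 ] depthz 0.019 size [0.028 0.011] ang 0.1
blue 0.096 165 [ 19.9 149.8] [ 0.4441 -0.2406] depthz 0.054 size [0.029 0.004] ang 10.5
blue 0.096 268 [209.1 160.9] [ 0.4236 -0.0724] depthz 0.096 size [0.027 0.008] ang 99.4
blue 0.096 132 [ 49.8 177.6] [ 0.4644 -0.2142] depthz 0.021 size [0.018 0.006] ang 10.6
blue 0.096 119 [ 55.3 192.3] [ 0.4771 -0.2092] depthz 0.015 size [0.014 0.007] ang 104.5
blue 0.096 246 [214.3 282.3] [ 0.5391 -0.0553] depthz 0.095 size [0.023 0.011] ang 106.9
blue 0.02 303 [ 39.7 113.5] [ 0.4126 -0.2793] depthz 0.019 size [0.034 0.014] ang 0.1
blue 0.02 165 [ 19.9 149.8] [ 0.4551 -0.301 ] depthz 0.054 size [0.036 0.005] ang 10.5
blue 0.02 268 [209.1 160.9] [ 0.43   -0.0947] depthz 0.096 size [0.033 0.01 ] ang 99.4
blue 0.02 132 [ 49.8 177.6] [ 0.48   -0.2686] depthz 0.021 size [0.022 0.007] ang 10.6
blue 0.02 119 [ 55.3 192.3] [ 0.4956 -0.2625] depthz 0.015 size [0.018 0.008] ang 104.5
blue 0.02 246 [214.3 282.3] [ 0.5716 -0.0737] depthz 0.095 size [0.028 0.013] ang 106.9
orange 0.054 134 [  7.6 150.3] [ 0.453  -0.2862] depthz 0.053 size [0.041 0.011] ang 11.8
orange 0.054 799 [ 44.6 149.5] [ 0.4454 -0.2494] depthz 0.043 size [0.033 0.027] ang 14.9
```

Request:
arm_command(
  deltas=[
    [[0.008,-0.034,0,0,0,0,0],[0.016,-0.07,0,0,0,0,0],[0.024,-0.105,0,0,0,0,0],[0.032,-0.14,0.01,0,0,-0.005,0],[0.04,-0.175,0.02,0,0,-0.005,0],[0.048,-0.21,0.03,0,0,-0.005,0],[0.056,-0.245,0.04,0,0,-0.005,0],[0.062,-0.277,0.05,0,0,-0.005,0]],
  ],
)

```text
time_s: 8.95
tool_pos: [0.4494, -0.2474, 0.2158]
ee_rot: [-0.089, 0.996, 0.0, -0.0]
ft_force: [0.4, 1.2, -0.4]
grip_width: 0.0941
finger_force: 0.0
```

Request:
arm_command(
  deltas=[
    [[0.006,-0.026,0.017,0,0,0,0],[0.006,-0.026,0.017,0,0,0,0],[0.006,-0.026,0.017,0,0,0,0],[0.006,-0.026,0.017,0,0,0,0]],
  ],
)

```text
time_s: 9.28
tool_pos: [0.449, -0.2713, 0.1993]
ee_rot: [-0.09, 0.996, 0.001, -0.0]
ft_force: [-0.0, 0.2, 0.6]
grip_width: 0.0938
finger_force: 0.0
```

```bash
python3 -c "
from h import *
goal([.450,-.273,.048],100.5)
p,d,m=cap('wrist','w5.png'); M=masks(p)
for k,z in [('blue',.096),('blue',.020),('blue',.054),('orange',.054)]:
  for a,ce,px in blobs(M[k],40):
    q=ray(m,px,z)[:,:2]; e=np.linalg.svd(q-q.mean(0),full_matrices=False)
    print(k,z,a,np.round(ce,1),np.round(q.mean(0),4),'depthz',np.median(pts(d,m,px)[:,2]).round(3),'size',np.round(np.sqrt(12)*e[1]/np.sqrt(len(q)),3),'ang',round(np.degrees(np.arctan2(e[2][0,1],e[2][0,0])),1))
P=cloud(d,m); 
def topfit(sel):
  q=P[sel][:,:2].astype(np.float32); print(len(q),cv2.minAreaRect(q),q.mean(0))
near=(np.hypot(P[...,0]-.45,P[...,1]+.273)<.06)
topfit(near&(abs(P[...,2]-.054)<.003))
q=P[near&(abs(P[...,2]-.02)<.003)][:,:2].astype(np.float32); print(cv2.minEnclosingCircle(q))
"
```

```text
t 9.28 pos [ 0.449  -0.2713  0.1993] joints [ 0.42  0.48  0.1   1.89 -0.07  0.78  2.31] w 0.0938 ff 0.0 F [-0.   0.2  0.6] M [ 0.06  0.05 -0.02]
delta [-0.0007 -0.0021  0.1513] [ 0.0018 -0.0003 -0.0031]
blue 0.096 138 [317.5 175.3] [ 0.3992 -0.2826] depthz 0.015 size [0.013 0.006] ang 100.4
blue 0.096 182 [317.5 193. ] [ 0.4118 -0.2804] depthz 0.02 size [0.017 0.006] ang 10.8
blue 0.096 434 [317.7 250.6] [ 0.4553 -0.2724] depthz 0.021 size [0.05  0.009] ang 11.9
blue 0.096 445 [578.4 255.3] [ 0.4228 -0.0746] depthz 0.095 size [0.029 0.01 ] ang 97.0
blue 0.02 138 [317.5 175.3] [ 0.4043 -0.2826] depthz 0.015 size [0.017 0.007] ang 100.4
blue 0.02 182 [317.5 193. ] [ 0.4205 -0.2797] depthz 0.02 size [0.021 0.007] ang 10.8
blue 0.02 434 [317.7 250.6] [ 0.4763 -0.2694] depthz 0.021 size [0.064 0.011] ang 11.9
blue 0.02 445 [578.4 255.3] [ 0.4346 -0.0156] depthz 0.095 size [0.037 0.012] ang 97.0
blue 0.054 138 [317.5 175.3] [ 0.402  -0.2826] depthz 0.015 size [0.015 0.006] ang 100.4
blue 0.054 182 [317.5 193. ] [ 0.4166 -0.28  ] depthz 0.02 size [0.019 0.007] ang 10.8
blue 0.054 434 [317.7 250.6] [ 0.4669 -0.2708] depthz 0.021 size [0.058 0.01 ] ang 11.9
blue 0.054 445 [578.4 255.3] [ 0.4294 -0.042 ] depthz 0.095 size [0.034 0.011] ang 97.0
orange 0.054 1193 [317.  228.1] [ 0.4468 -0.275 ] depthz 0.053 size [0.037 0.035] ang -34.5
1396 ((0.45040902495384216, -0.27404096722602844), (0.03422520309686661, 0.03288455680012703), 10.695924758911133) [ 0.44970468 -0.27396393]
((0.4501596689224243, -0.27231428027153015), 0.048203788697719574)
```

View pics/w5.png

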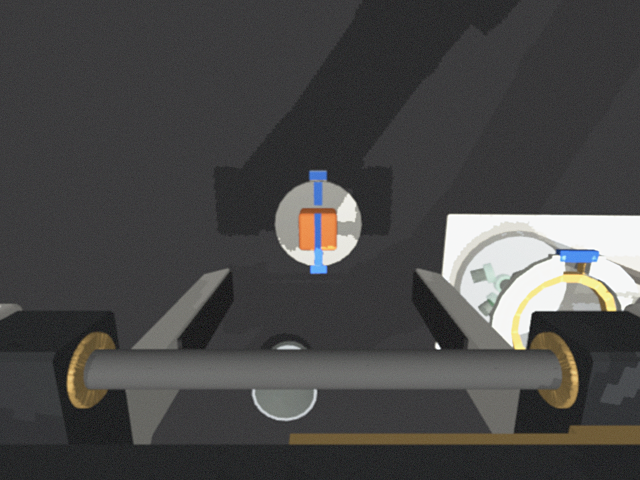

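Cap grip is at image (318,229) and the lugs line up with the tool's x axis; the beaker at (285,390) is clear of the fingers. Next I descend and grip.

Request:
arm_command(
  deltas=[
    [[-0.0006,-0.0025,0.03,0,0,-0.006,0.1],[-0.0006,-0.0025,0.065,0,0,-0.006,0.3],[-0.0006,-0.0025,0.1,0,0,-0.006,0.3],[-0.0006,-0.0025,0.13,0,0,-0.006,0.4],[-0.0006,-0.0025,0.15,0,0,-0.006,0.4],[-0.0006,-0.0025,0.161,0,0,-0.006,0.5],[-0.0006,-0.0025,0.161,0,0,-0.006,0.7],[-0.0006,-0.0025,0.161,0,0,-0.006,1]],
  ],
  force=30,
)

```text
time_s: 10.0
tool_pos: [0.4506, -0.2745, 0.0392]
ee_rot: [-0.093, 0.996, 0.0, 0.0]
ft_force: [1.2, -0.2, 0.7]
grip_width: 0.0444
finger_force: 0.0
```

Request:
arm_command(
  deltas=[
    [[0,0,0,0,0,0,1],[0,0,0,0,0,0,1],[0,0,0,0,0,0,1],[0,0,0,0,0,0,1]],
  ],
  force=60,
)

```text
time_s: 10.33
tool_pos: [0.4511, -0.2754, 0.0401]
ee_rot: [-0.093, 0.996, -0.001, 0.001]
ft_force: [0.9, 0.6, 7.0]
grip_width: 0.0336
finger_force: 60.0
```

```bash
python3 -c "
from h import *
goal([.4813,-.0648,.17],99.8)
"
```

```text
t 10.33 pos [ 0.4511 -0.2754  0.0401] joints [ 0.46  0.73  0.06  2.   -0.1   0.41  2.34] w 0.0336 ff 60.0 F [0.9 0.6 7. ] M [0.37 0.02 0.01]
delta [-0.0689  0.2012 -0.13  ] [-0.0014  0.0025  0.0144]
```

Request:
arm_command(
  deltas=[
    [[0,0,-0.02,0,0,0,1],[0,0,-0.05,0,0,0,1],[0,0,-0.085,0,0,0,1],[-0.01,0.02,-0.115,0,0,0.01,1],[-0.02,0.05,-0.13,0,0,0.014,1],[-0.034,0.08,-0.13,0,0,0.014,1],[-0.034,0.09,-0.13,0,0,0.014,1],[-0.034,0.09,-0.13,0,0,0.014,1]],
  ],
)

```text
time_s: 11.0
tool_pos: [0.4668, -0.1768, 0.1692]
ee_rot: [-0.088, 0.996, 0.001, 0.0]
ft_force: [-0.2, -0.2, -1.1]
grip_width: 0.0337
finger_force: 60.0
```

Request:
arm_command(
  deltas=[
    [[0,0,0,0,0,0,1],[0,0,0,0,0,0,1]],
  ],
)

```text
time_s: 11.17
tool_pos: [0.4662, -0.182, 0.1685]
ee_rot: [-0.085, 0.996, -0.001, -0.0]
ft_force: [-0.1, -0.4, -1.3]
grip_width: 0.0331
finger_force: 60.0
```

```bash
python3 -c "
from h import *
goal([.4813,-.0648,.15],99.8)
T=robot.sense(); A=R.from_quat(T['ee_rot'])
p,d,m=cap('wrist','w6.png'); P=cloud(d,m)
Q=(P-np.array(T['tool_pos']))@A.as_matrix()
z=Q[...,2]
h=cv2.cvtColor(p,cv2.COLOR_BGR2HSV)
near=np.hypot(Q[...,0],Q[...,1])<.06
print('cap disc z hist',np.histogram(z[near&(z>-.03)&(z<.06)],bins=18,range=(-.03,.06)))
for k in ['blue','orange']:
  for a,ce,px in blobs(masks(p)[k],30):
    print(k,a,np.round(ce),'tool',np.round(np.nanmedian(Q[px[:,1],px[:,0]],0),4),'world',np.round(np.nanmedian(P[px[:,1],px[:,0]],0),4),'ray.096',np.round(ray(m,px,.096).mean(0),4))
rg=(abs(P[...,2]-.096)<.002)&(np.hypot(P[...,0]-.4813,P[...,1]+.0648)<.07)&(p.min(2)>90)
q=P[rg][:,:2].astype(np.float32); print(len(q),cv2.minEnclosingCircle(q))
"
```

```text
t 11.17 pos [ 0.4662 -0.182   0.1685] joints [ 0.24  0.49  0.11  1.99 -0.08  0.67  2.14] w 0.0331 ff 60.0 F [-0.1 -0.4 -1.3] M [-0.   -0.01  0.02]
delta [-0.0347  0.113   0.0184] [-0.001  -0.0005 -0.0016]
cap disc z hist (array([ 401,  368,  405, 5365,  456,  408,  335,  314,  214, 1769, 6753,
        338,   44,   13,    0,    0,    0,    0]), array([-0.03 , -0.025, -0.02 , -0.015, -0.01 , -0.005,  0.   ,  0.005,
        0.01 ,  0.015,  0.02 ,  0.025,  0.03 ,  0.035,  0.04 ,  0.045,
        0.05 ,  0.055,  0.06 ]))
blue 481 [322. 193.] tool [0.047  0.001  0.0248] world [ 0.4197 -0.1889  0.1438] ray.096 [ 0.4249 -0.1879  0.096 ]
blue 599 [322. 226.] tool [0.031  0.001  0.0198] world [ 0.4355 -0.1861  0.1487] ray.096 [ 0.4464 -0.1844  0.096 ]
blue 542 [491. 219.] tool [0.0245 0.1129 0.073 ] world [ 0.4232 -0.0751  0.0955] ray.096 [ 0.4231 -0.0751  0.096 ]
blue 923 [322. 311.] tool [-0.0003  0.001  -0.014 ] world [ 0.4663 -0.1808  0.1825] ray.096 [ 0.5068 -0.174   0.096 ]
orange 5164 [322. 294.] tool [ 0.0067  0.0015 -0.0129] world [ 0.4594 -0.1831  0.1814] ray.096 [ 0.4946 -0.1761  0.096 ]
5278 ((0.4776310920715332, -0.06375527381896973), 0.06087367609143257)
```

View pics/w6.png

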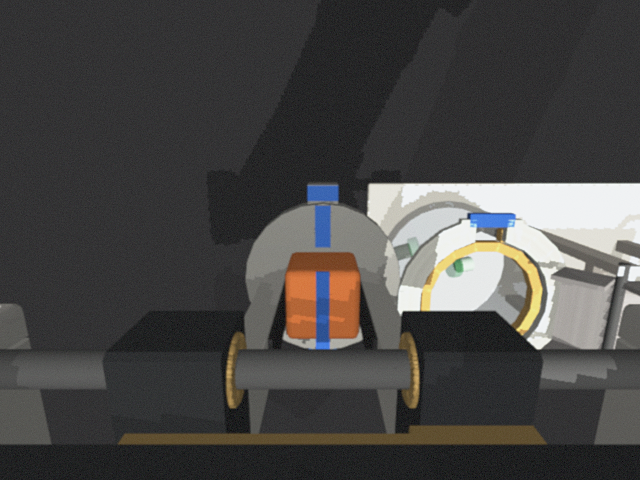

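```bash
python3 -c "
from h import *
T=robot.sense(); A=R.from_quat(T['ee_rot'])
ps=[]
p,d,m=cap('wrist'); P=cloud(d,m)
Q=(P-np.array(T['tool_pos']))@A.as_matrix()
near=np.hypot(Q[...,0],Q[...,1])<.06
def ext(s,n):
    q=Q[s]; print(n,len(q),'x',np.percentile(q[:,0],[0.5,2,98,99.5]).round(4),'y',np.percentile(q[:,1],[0.5,2,98,99.5]).round(4),'z',np.median(q[:,2]).round(4))
ext(near&(abs(Q[...,2]+.0135)<.002)&(p[...,2]>120),'grip top')
s=near&(abs(Q[...,2]-.0205)<.0025); ext(s,'disc')
q=Q[s]; f=q[(q[:,0]>.015)]
# disc edge circle fit: outermost points per angle for r=42
from scipy.optimize import least_squares
an=np.arctan2(f[:,1],f[:,0]); E=[]
for lo in np.radians(np.arange(-50,50,4)):
    g=f[(an>lo)&(an<lo+.07)]
    if len(g)>5: E.append(g[np.argsort(np.hypot(g[:,0],g[:,1]))[-3]])
E=np.array(E); print(least_squares(lambda c:np.hypot(E[:,0]-c[0],E[:,1]-c[1])-.042,[0,0],loss='soft_l1',f_scale=.001).x)
b=[x for x in blobs(masks(p)['blue'],30)]
ext(near&masks(p)['blue']&(abs(Q[...,2]-.025)<.002),'lug')
"
```

```text
grip top 3967 x [-0.0154 -0.0148  0.0164  0.017 ] y [-0.015  -0.0145  0.017   0.0175] z -0.0132
disc 8068 x [-0.0394 -0.038   0.0404  0.0415] y [-0.0393 -0.0377  0.0403  0.0418] z 0.0206
[0.00016918 0.00128309]
lug 450 x [0.0434 0.0434 0.0509 0.0509] y [-0.0064 -0.0063  0.0088  0.0092] z 0.0247
```

Request:
arm_command(
  deltas=[
    [[-0.008,0.026,0,0,0,0,1],[-0.016,0.052,0,0,0,0,1],[-0.024,0.078,0.005,0,0,0,1],[-0.031,0.1,0.012,0,0,0,1],[-0.0346,0.112,0.02,0,0,-0.001,1],[-0.0346,0.112,0.02,0,0,-0.001,1],[-0.0346,0.112,0.02,0,0,-0.001,1],[-0.0346,0.112,0.02,0,0,-0.001,1]],
  ],
)

```text
time_s: 11.93
tool_pos: [0.4822, -0.0662, 0.1485]
ee_rot: [-0.085, 0.996, -0.001, 0.0]
ft_force: [1.6, -2.9, 0.1]
grip_width: 0.0336
finger_force: 59.9
```

```bash
python3 -c "
from h import *
goal([.4813,-.0648,.136],99.8)
T=robot.sense(); A=R.from_quat(T['ee_rot'])
p,d,m=cap('wrist','w7.png'); P=cloud(d,m)
Q=(P-np.array(T['tool_pos']))@A.as_matrix()
b=masks(p)['blue']
def ext(s,n):
    q=Q[s]; print(n,len(q),'x',np.percentile(q[:,0],[0.5,2,98,99.5]).round(4),'y',np.percentile(q[:,1],[0.5,2,98,99.5]).round(4),'z',np.median(q[:,2]).round(4))
ext(b&(abs(P[...,2]-.0955)<.003),'mark'); ext(b&(abs(Q[...,2]-.025)<.002)&(Q[...,0]<.06),'lug')
"
```

```text
t 11.93 pos [ 0.4822 -0.0662  0.1485] joints [-0.    0.51  0.11  2.04 -0.09  0.6   1.92] w 0.0336 ff 59.9 F [ 1.6 -2.9  0.1] M [-0.64 -0.23  0.04]
delta [0.0006 0.0015 0.0125] [-0.0015  0.0007 -0.001 ]
mark 695 x [-0.0592  0.0545  0.0626  0.0627] y [-0.0115 -0.011   0.0163  0.0169] z 0.0529
lug 422 x [0.0434 0.0435 0.0508 0.0509] y [-0.0064 -0.0063  0.0082  0.0086] z 0.0246
```

View pics/w7.png

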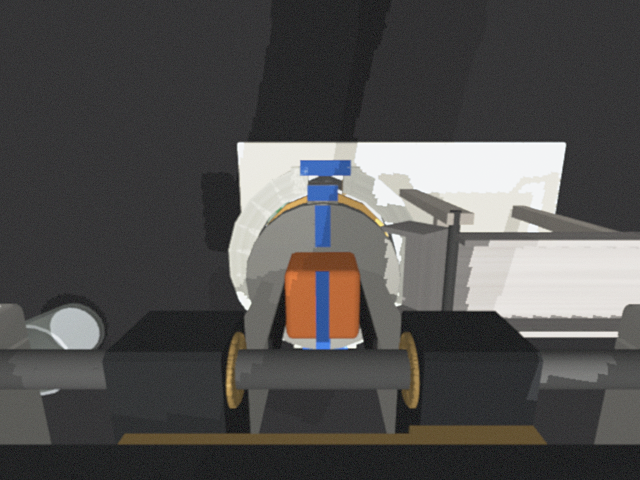

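Blue notch mark is centred at image (325,167) and the lug at (322,192), so a +1.5 mm y correction is wanted. There is a small −y force, so I check clearance to the chute first.

```bash
python3 -c "
from h import *
goal([.4813,-.0648,.136],99.8)
T=robot.sense(); A=R.from_quat(T['ee_rot'])
p,d,m=cap('wrist'); P=cloud(d,m); Q=(P-np.array(T['tool_pos']))@A.as_matrix()
print(T['joints'],T['ft_force'])
for v in (215,228,240,255,270):
    print(v,[(u,*(Q[v,u]*1000).round(0).astype(int)) for u in range(370,440,6) if d[v,u]>0])
"
```

```text
t 11.98 pos [ 0.4822 -0.0661  0.1485] joints [-0.    0.51  0.11  2.04 -0.09  0.6   1.92] w 0.0336 ff 59.9 F [ 1.2 -3.7 -0.5] M [-0.79 -0.3  -0.06]
delta [0.0006 0.0015 0.0125] [-0.0014  0.0007 -0.0011]
[-3.23067384e-04  5.06809090e-01  1.11324875e-01  2.04072109e+00
 -9.38427351e-02  5.97641244e-01  1.91542160e+00] [ 1.20714339 -3.7081524  -0.46620516]
215 [(370, np.int64(30), np.int64(31), np.int64(57)), (376, np.int64(16), np.int64(46), np.int64(137)), (382, np.int64(31), np.int64(37), np.int64(52)), (388, np.int64(31), np.int64(41), np.int64(53)), (394, np.int64(31), np.int64(44), np.int64(51)), (400, np.int64(31), np.int64(48), np.int64(53)), (406, np.int64(31), np.int64(52), np.int64(53)), (412, np.int64(15), np.int64(78), np.int64(143)), (418, np.int64(15), np.int64(83), np.int64(142)), (424, np.int64(15), np.int64(88), np.int64(143)), (430, np.int64(15), np.int64(94), np.int64(144)), (436, np.int64(33), np.int64(66), np.int64(38))]
228 [(370, np.int64(30), np.int64(26), np.int64(20)), (376, np.int64(29), np.int64(29), np.int64(21)), (382, np.int64(27), np.int64(34), np.int64(3
[... 1512 characters left out ...]
0), np.int64(37)), (430, np.int64(11), np.int64(62), np.int64(33)), (436, np.int64(12), np.int64(65), np.int64(30))]
270 [(370, np.int64(7), np.int64(27), np.int64(20)), (376, np.int64(7), np.int64(30), np.int64(19)), (382, np.int64(6), np.int64(33), np.int64(20)), (388, np.int64(7), np.int64(36), np.int64(20)), (394, np.int64(7), np.int64(39), np.int64(19)), (400, np.int64(-4), np.int64(50), np.int64(53)), (406, np.int64(-2), np.int64(52), np.int64(45)), (412, np.int64(-1), np.int64(55), np.int64(43)), (418, np.int64(0), np.int64(58), np.int64(39)), (424, np.int64(1), np.int64(60), np.int64(36)), (430, np.int64(2), np.int64(63), np.int64(34)), (436, np.int64(4), np.int64(65), np.int64(29))]
```

The chute's wall tops lean over the disc edge at about z 0.117 and touch it lightly. I descend about 1 mm to −y, within the 2.5 mm clearance, and centre once below the wall corners.

Request:
arm_command(
  deltas=[
    [[0,-0.001,0,0,0,0,1],[0,-0.001,0.004,0,0,0,1],[0,-0.001,0.008,0,0,0,1],[0,-0.001,0.012,0,0,0,1],[0,-0.001,0.016,0,0,0,1],[0,-0.001,0.018,0,0,0,1],[0,-0.001,0.018,0,0,0,1]],
  ],
)

```text
time_s: 12.62
tool_pos: [0.4806, -0.0641, 0.1295]
ee_rot: [-0.086, 0.996, 0.001, -0.001]
ft_force: [-0.1, -1.0, -2.5]
grip_width: 0.0333
finger_force: 59.9
```

```bash
python3 -c "
from h import *
goal([.4813,-.0648,.1305],99.8)
"
```

```text
t 12.62 pos [ 0.4806 -0.0641  0.1295] joints [ 0.01  0.54  0.1   2.06 -0.1   0.55  1.92] w 0.0333 ff 59.9 F [-0.1 -1.  -2.5] M [0.02 0.03 0.02]
delta [-0.0006 -0.0008 -0.001 ] [ 0.0017 -0.0028  0.0021]
```

Request:
arm_command(
  deltas=[
    [[0,0,0.004,0,0,0,1],[0,0,0.008,0,0,0,1],[0,0,0.012,0,0,0,1],[0,0,0.016,0,0,0,1],[0,0,0.018,0,0,0,1],[0,0,0.018,0,0,0,1]],
  ],
)

```text
time_s: 13.12
tool_pos: [0.4818, -0.0647, 0.1124]
ee_rot: [-0.086, 0.996, 0.0, -0.0]
ft_force: [-1.3, 2.1, 6.4]
grip_width: 0.034
finger_force: 59.9
```

```bash
python3 -c "
from h import *
goal([.4813,-.0648,.112],99.8)
"
```

```text
t 13.12 pos [ 0.4818 -0.0647  0.1124] joints [ 0.01  0.57  0.09  2.07 -0.11  0.51  1.93] w 0.034 ff 59.9 F [-1.3  2.1  6.4] M [ 0.35  0.29 -0.04]
delta [ 0.0005 -0.      0.0004] [ 0.0006 -0.0002  0.0016]
```

Cap is pressed in (bottom about 24 mm below mouth, about 8 N). Now the clockwise twist (+tool z).

Request:
arm_command(
  deltas=[
    [[0,0,0.0015,0,0,0,1],[0,0,0.0015,0,0,0.1,1],[0,0,0.0015,0,0,0.2,1],[0,0,0.0015,0,0,0.3,1],[0,0,0.0015,0,0,0.4,1],[0,0,0.0015,0,0,0.5,1],[0,0,0.0015,0,0,0.6,1],[0,0,0.0015,0,0,0.7,1]],
  ],
)

```text
time_s: 13.78
tool_pos: [0.4824, -0.0654, 0.1119]
ee_rot: [0.262, 0.965, 0.0, 0.001]
ft_force: [-0.4, 1.4, 11.5]
grip_width: 0.0335
finger_force: 60.0
```

```bash
python3 -c "
from h import *
goal([.4813,-.0648,.112],99.8-91.7)
"
```

```text
t 13.78 pos [ 0.4824 -0.0654  0.1119] joints [-0.12  0.59  0.29  2.07 -0.33  0.52  1.45] w 0.0335 ff 60.0 F [-0.4  1.4 11.5] M [-0.21  0.64  0.41]
delta [ 0.0013 -0.     -0.0001] [0.001  0.0011 0.8985]
```

Request:
arm_command(
  deltas=[
    [[0,0,0,0,0,0.1,1],[0,0,0,0,0,0.2,1],[0,0,0,0,0,0.3,1],[0,0,0,0,0,0.4,1],[0,0,0,0,0,0.5,1],[0,0,0,0,0,0.6,1],[0,0,0,0,0,0.7,1],[0,0,0,0,0,0.8,1]],
  ],
)

```text
time_s: 14.45
tool_pos: [0.4817, -0.0658, 0.1119]
ee_rot: [0.617, 0.787, -0.0, 0.0]
ft_force: [-3.8, -0.6, 12.8]
grip_width: 0.0336
finger_force: 60.1
```

Request:
arm_command(
  deltas=[
    [[0,0,0,0,0,0.05,1],[0,0,0,0,0,0.1,1],[0,0,0,0,0,0.13,1],[0,0,0,0,0,0.13,1],[0,0,0,0,0,0.13,1],[0,0,0,0,0,0.13,1]],
  ],
)

```text
time_s: 14.95
tool_pos: [0.4816, -0.0658, 0.1118]
ee_rot: [0.665, 0.747, -0.0, 0.0]
ft_force: [-2.3, -0.7, 13.0]
grip_width: 0.0339
finger_force: 60.1
```

```bash
python3 -c "
from h import *
goal([.4813,-.0648,.112],99.8-91.7)
T=robot.sense(); A=R.from_quat(T['ee_rot'])
p,d,m=cap('wrist','w8.png'); P=cloud(d,m)
Q=(P-np.array(T['tool_pos']))@A.as_matrix()
s=(np.abs(Q[...,2]+.0135)<.003)&(np.hypot(Q[...,0],Q[...,1])<.03)&(p[...,2]>100)&(p[...,0]<90)
print(len(Q[s]),cv2.minAreaRect((Q[s][:,:2]*1000).astype(np.float32)),np.median(Q[s][:,2]))
for c in ['wrist','scene','top']:
    if c!='wrist': p,d,m=cap(c)
    for a,ce,px in blobs(masks(p)['green'],150): print(c,a,np.round(ce),np.round(np.median(pts(d,m,px),0),3))
"
```

```text
t 14.95 pos [ 0.4816 -0.0658  0.1118] joints [-0.29  0.64  0.56  2.08 -0.6   0.59  0.81] w 0.0339 ff 60.1 F [-2.3 -0.7 13. ] M [-0.15  1.25  0.71]
delta [ 0.001  -0.0002 -0.0002] [-0.0003  0.0005 -0.0255]
4111 ((2.1812496185302734, 0.0016937255859375), (33.762176513671875, 34.032535552978516), 89.07244110107422) -0.013437868420951685
scene 245 [403. 234.] [0.444 0.134 0.166]
top 186 [271. 302.] [0.463 0.136 0.17 ]
```

View pics/w8.png

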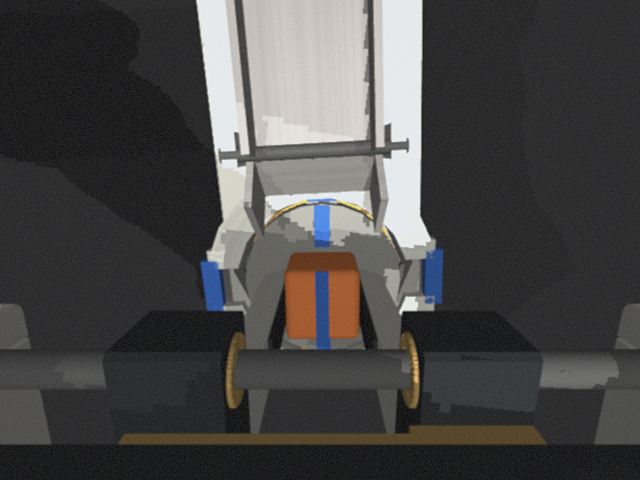

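The picture shows the cap's blue stripe (322,220) perpendicular to the notches at (212,285) and (433,276). The torque of 0.71 N m indicates the stop, and the tray is flat and empty. Handing in.

```bash
python3 -c "
from h import *
print(hand_in())"
```

```text
the job is handed in; nothing more can be done
None
```

The job is handed in at about 15 s of the 62 s allowed: all four stoppers are in the canister, the tray is flat, and the cap is pressed in, turned to its stop and still gripped. The hand-in returned no verdict.

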